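Fetch a girdle clamp from under the instrument stand with a reacher

ROBOT

A 6-joint arm with a two-finger parallel gripper is mounted at the origin on a cart in front of the work surface, level with it; the furniture and walls round the work are solid. World frame = base frame: x ahead of the robot, y to its left, z up, the work surface at z = 0. Lengths are in m, angles in rad, forces in N, time in s.
With the tool pointing down it reaches from about 0.375 to 0.9 m from the base axis. Payload 3.1 kg.
Tool frame: the origin (TCP) lies midway between the tips of the shut fingers; the grasp point (between the pads) lies 19 mm behind it (manip.grasp_offset is the distance from the TCP to the grasp point, in m); z points along the fingers, y is the line along which they close (so a half turn about z gives the same grasp; the last joint's range is limited). The gripper opens to 85 mm and grips with 20 to 120 N. Pads are 22 mm wide; open, the fingers measure 114 mm over their backs; the gripper's body (76 mm by 85 mm) begins 54 mm behind the grasp point. The pads swing forward as they close: fully open they stand 13 mm farther back than shut.
Start: joints at [-1.504, 0.527, 1.433, -0, 1.181, -0.178], TCP at [0.152, -0.606, 0.231] pointing down, gripper open.
Joint ranges: [-3.08, 3.08], [-0.75, 2.2], [0.22, 2.44], [-1.43, 4.57], [0, 2.65], [-2.85, 2.85]. Speed limits (rad/s): [2.79, 2.79, 3.14, 3.14, 3.14, 3.14].

INTERFACE

Orientations are given as a unit quaternion [x, y, z, w].
In Python, from station import sensors, cams, order, manip gives the robot as it stands.
- The arm moves only by the tool move_arm, never from a script. Its argument "targets" is a list of rows, each an object of numbers: "dx", "dy", "dz": the shift along the world's x, y, z normalised to -1 to 1, where 1 is 25 mm; "rx", "ry", "rz": the turn, a rotation vector about the world's x, y, z normalised to -1 to 1, where 1 is 30 degrees. A call has exactly 10 rows; each row shifts and turns the commanded pose from where the row before left it; what a row does not reach is not made up. A row lasts 1/8 s, in which the tool goes at most 62.5 mm and 10.7 degrees, less where a joint would pass 70% of its speed; a pose out of reach is approached as far as the arm can. A call with a number of a shift or a turn outside -1 to 1 is refused whole. A call with a gripper value outside its range is refused whole. "claw" is the opening in per cent of the stroke, from 0 (shut) to 100 (fully open), set as the call begins (left out, the last holds). The fingers move at their own pace and stop on an object; "newtons" is the grip in N (left out, the last holds). Time passes only in rows, so rows that do not move let the fingers close, or fill a call up. It gives the time, the measured TCP pose, the force, the opening and the grip force at its end, in the units of the state.
- sensors.sense(): the state, without advancing time (a new reading comes with each control period).
- cams.snapshot(name): name is "side" or "top"; returns the picture (400x640x3 uint8, red, green, blue); there is no depth.
- cams.camera_model(name): a dict with "fx", "fy", "cx", "cy" (pixels), "extrinsics" (4x4, takes a point from world to camera coordinates). Camera axes: x right, y down, z forward; pixel columns grow to the right and rows downward; lengths in m; the calibration is good to about 2 mm. A picture is of the moment at which its call begins. camera_model takes no time and is no camera call.
- order.sign_off(): hands the job in; it is judged then, once.
The state is a dict: "t": time; "q": joint angles; "qd": joint speeds; "tau": joint torques, N m; "tcp_pos": TCP position; "tool_rot": TCP orientation; "force": force on the tool from outside, world axes, zero at the start; "ft_torque": the same for the moment, N m; "finger_gap": opening from 0.0 (shut) to 1.0 (fully open); "gripper_force": force on a finger pad.
Only numpy, scipy, OpenCV 4.12 (cv2) and the standard library are available. Lean on these libraries where they do the work, as an engineer would, in place of code of your own. Each camera call takes 0.05 s, during which the arm holds its last target. There are 200 camera calls.

TASK

A small black girdle clamp has slid under the low clear-topped stand and sticks under the sprung bar there. Take the orange-triggered reacher by its handle, put its jaws round the clamp, squeeze the trigger firmly enough to hold the clamp but gently enough not to crush it, and draw it straight out onto the worktop in front of the stand, without touching the clamp with the fingers, ramming the stand or disturbing the bottles and the whetstone. Then let go of the trigger and leave the reacher lying flat on the worktop with its jaws out of the gap.

Things in the scene. Friction and masses are not known exactly. Their poses are not given: they have to be found in the camera images.
- reacher_grip (a point): centre of the reacher's handle, 23 mm above its underside; x points along the tool to the jaws, z up. Tool 0.2 kg, lies flat. Handle 66 mm long, 7 to 40 mm high: black fixed grip (outer face y = -27 mm), orange trigger plate (outer face y = +27 mm), 54 mm over both when open; fingers straddle both from above and close along y. A 6 mm thick sole lies beneath, y = -27 to +5 mm.
- reacher_tip (a point): midway between the front ends of the open jaws, 13 mm above the underside, 151 mm ahead of reacher_grip (same axes). Jaws 32 mm long, up to 22 mm high, 34 mm apart inside when open, 52 mm outside, on arms at y = +-22 mm; between the arms only a 4 mm cross rod 46 mm behind this point. Squeezed from both sides, the jaws close symmetrically about the middle between the fingers.
- reacher_trigger (a joint): trigger squeeze in m: 0 out, 0.030 fully in; trigger and jaw move together 1:1, parallel, so the jaw gap is 34 mm minus this. A return spring pushes it out with 8 N when open, plus 1.5 N per 10 mm of squeeze; the squeeze beyond that, less some friction, goes into the jaws: 28 to 31 N on the handle give 11 to 20 N at the jaws.
- reacher_jaw: the +y jaw, which the trigger moves: black rubber block 32 x 9 x 18 mm. On its arm it yields 1 mm per 5 N, for 5 mm, then is rigid. Origin: under the handle's centre, shifted in y with trigger and yield.
- clamp_center (a point): centre of the girdle clamp: dark metal bar with thumb screw, 64 mm long (y), 14 wide (x), 11 high, 0.06 kg, lying on the worktop, this point 5.5 mm up. It points into the gap, its -y end to the mouth; its solid 14 mm wide block spans y = -23 to +19 mm, the ends are thin. It is crushed by a jaw force over 24 N; below about 9 N the jaws slip off when it is drawn out.
- stand: fixed low stand, open towards the robot. Origin: middle of its front lower edge on the worktop; x into the gap, z up. 220 mm wide (y), 108 deep; clear roof from 45 to 51 mm high; cheeks 8 mm thick; back wall inside at x = 102 mm. The clamp's centre starts 50 to 56 mm inside the mouth.
- stand_bar: black sprung bar with felt underside, crossing the gap under the stand's roof, 8 mm thick in x, 190 mm long in y; origin at the middle of its underside, 66 mm inside the mouth. It rests on the clamp's rear part at 11 mm height and presses it down with about 9 N; it drops to 7 mm when free. The jaws cannot pass under it. Drawing the clamp out from under it takes some 10 to 25 N.
- bottle_green: bystander: green bottle, 28 mm across and 77 mm tall, standing on the roof of the stand near its +y end; origin under its centre.
- bottle_white: bystander: white bottle with green cap, 25 mm across and 60 mm tall, standing on the roof near its -y end; origin under its centre.
- whetstone: bystander: two-coloured whetstone 28 x 100 x 14 mm lying on the worktop, long in y; origin under its centre.

How it is judged:
By the outcome, as a careful person would: the job done as asked, in the order asked, and still so for the second after the job is handed in, with the robot touching nothing.
It also fails if it takes over 61 s, if anything falls off the work surface, if the arm or the gripper's body presses on something with over 40 N, if the wrist force passes 120 N, or if a joint passes its speed limit or range.

## Working session

There is one attempt and no reset: what is moved stays moved. The work goes in short steps, Python scripts to look and compute and a tool call to move; the robot and the scene stay as the last step left them, time stands still between calls to the robot, and variables do not carry over. Pictures are saved under pics/ and viewed, at most 10 in all, crops included, and the job is handed in when it is done.

Besides the shell and the picture viewer there is one more tool, called after "Emit:" in YAML: its name, and indented under it one key for each argument. move_arm: Moves the arm, as the interface text tells. Scaled input: -1 to 1 covers 25 mm each way for a shift and 30 degrees each way for a turn. Its arguments: {"type":"object","properties":{"targets":{"type":"array"},"claw":{"type":"number"},"newtons":{"type":"number"}},"required":["targets"]}

```bash
mkdir -p pics; ls
python3 - <<'E'
from station import sensors,cams,manip
import cv2,numpy as np
for n in("top","side"):
    cv2.imwrite(f"pics/{n}0.png",cams.snapshot(n)[:,:,::-1]); m=cams.camera_model(n); print(n,m["fx"],m["cx"],m["cy"],np.round(m["extrinsics"],3).tolist())
s=sensors.sense();print(s["t"],s["tcp_pos"],s["tool_rot"],s["force"],s["finger_gap"],manip.grasp_offset)
E
```

```text
pics
top 500.64845670428605 313.5457010154892 193.35324819424602 [[-0.027, -0.999, -0.029, 0.047], [-0.985, 0.031, -0.168, 0.559], [0.169, 0.024, -0.985, 1.211], [0.0, 0.0, 0.0, 1.0]]
side 516.4895522446384 318.52717248611515 200.7131940108198 [[-0.816, -0.578, -0.012, 0.49], [-0.318, 0.467, -0.825, 0.243], [0.482, -0.669, -0.565, 1.057], [0.0, 0.0, 0.0, 1.0]]
0.1 [ 0.15146972 -0.60573082  0.23045056] [ 9.92519408e-01  1.22083245e-01  6.54440212e-05 -9.49571775e-04] [ 0.39062155 -0.43142196  0.5040234 ] 0.9970604943202463 0.0187
```

View pics/top0.png

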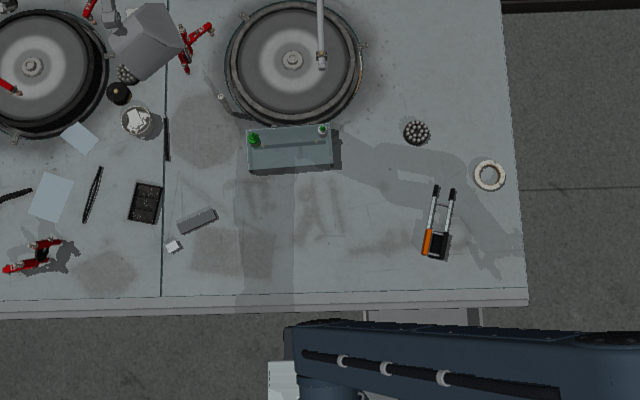

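View pics/side0.png

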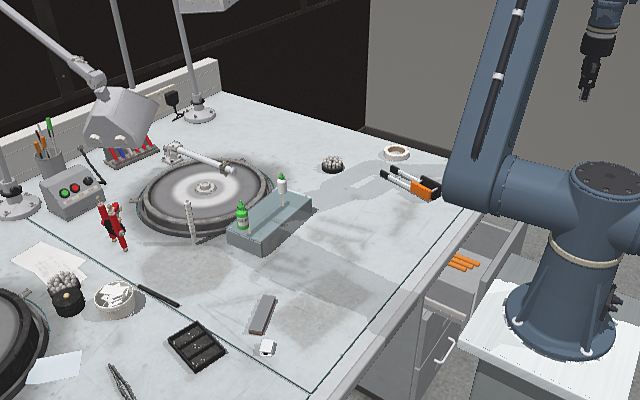

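The top view shows the reacher at about (438,225), jaws up-image, and the stand at (290,148). The bottles are at (254,138) and (322,128), and the whetstone is at (197,220). Next I'll zoom in.

```bash
cat > h.py <<'E'
from station import sensors,cams
import cv2,numpy as np
def ray(n,u,v,z):
    m=cams.camera_model(n);E=np.array(m["extrinsics"]);R,t=E[:3,:3],E[:3,3]
    d=R.T@np.array([(u-m["cx"])/m["fx"],(v-m["cy"])/m["fy"],1]);c=-R.T@t
    return c+d*(z-c[2])/d[2]
def proj(n,p):
    m=cams.camera_model(n);E=np.array(m["extrinsics"]);q=E[:3,:3]@np.array(p)+E[:3,3]
    return np.array([m["fx"]*q[0]/q[2]+m["cx"],m["fy"]*q[1]/q[2]+m["cy"]])
def crop(im,u0,v0,w,h,s):
    return cv2.resize(im[v0:v0+h,u0:u0+w],None,fx=s,fy=s,interpolation=cv2.INTER_CUBIC)
E
python3 - <<'E'
from h import *
im=cv2.imread("pics/top0.png")
a=crop(im,240,115,110,66,5); b=crop(im,415,178,48,88,5)
a=cv2.convertScaleAbs(a,alpha=1.5,beta=10)
o=np.zeros((440,800,3),np.uint8); o[:330,:550]=a; o[:440,555:795]=b
cv2.imwrite("pics/c1.png",o)
E
```

```text
(no output)
```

View pics/c1.png

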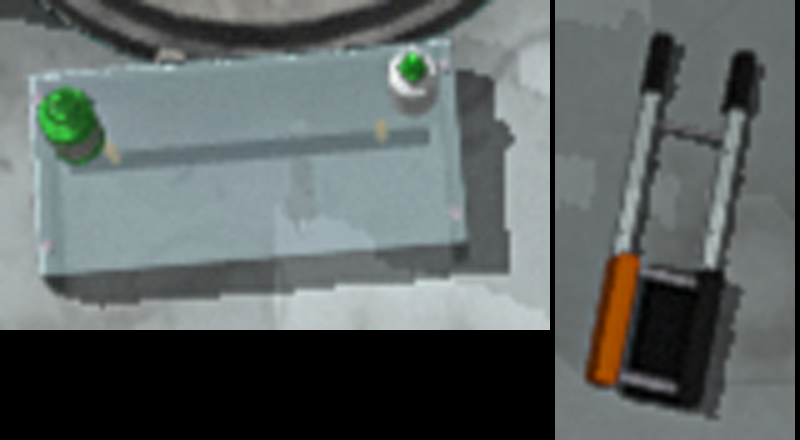

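The stand's roof corners are at crop (43,275), (465,243), (450,40) and (30,75). The clamp is a dark strip around crop (300,155–220), crossing the bar line. The jaw tips are at (663,35) and (743,52).

Run:
```python
from h import *
A=lambda x,y,z:ray("top",240+x/5,115+y/5,z)
B=lambda x,y,z:ray("top",415+(x-555)/5,178+y/5,z)
np.set_printoptions(precision=4,suppress=True)
c=[A(*p,.051) for p in((43,275),(465,243),(450,40),(30,75))]
for p in c: print("roof",p)
fl,fr,br,bl=c
print("w",np.linalg.norm(fl-fr),np.linalg.norm(bl-br),"d",np.linalg.norm(fl-bl),np.linalg.norm(fr-br))
ys=(fl-fr)+(bl-br); yaw=np.arctan2(-ys[0],ys[1]); O=(fl+fr+bl+br)/4-.054*np.array([np.cos(yaw),np.sin(yaw),0]);print("stand yaw deg",np.degrees(yaw),"O",O)
R=np.array([[np.cos(yaw),np.sin(yaw)],[-np.sin(yaw),np.cos(yaw)]])
for p in((301,150),(300,190),(300,228)): w=A(*p,.011);print("clamp",w[:2],R@(w-O)[:2])
for p in((75,162),(428,135)): w=A(*p,.015);print("bar",w[:2],R@(w-O)[:2])
for nm,p,z in(("Ltip",(663,35),.022),("Rtip",(743,52),.022),("trigFL",(612,255),.04),("trigRL",(587,380),.04),("trigFR",(638,255),.04),("trigRR",(614,385),.04),("gripFR",(722,270),.04),("gripRR",(700,408),.04)): print(nm,B(*p,z))
print("whet",ray("top",197,220,.014))
# dark mask for clamp
im=cv2.imread("pics/top0.png")[140:168,285:320].sum(2)//3
print(im[:, 8:24])
```

```text
roof [0.6247 0.1944 0.051 ]
roof [ 0.6342 -0.0202  0.051 ]
roof [ 0.7413 -0.016   0.051 ]
roof [0.7303 0.2006 0.051 ]
w 0.21479806852751615 0.21693370121489033 d 0.10577049839986742 0.10714145061835088
stand yaw deg 2.720281033155501 O [0.6287 0.0872 0.051 ]
clamp [0.6966 0.0638] [ 0.0667 -0.0265]
clamp [0.6749 0.0648] [ 0.0451 -0.0245]
clamp [0.6545 0.0653] [ 0.0247 -0.0231]
bar [0.6931 0.1828] [0.0689 0.0925]
bar [ 0.7013 -0.0033] [ 0.0683 -0.0938]
Ltip [ 0.5761 -0.2834  0.022 ]
Rtip [ 0.566  -0.3233  0.022 ]
trigFL [ 0.4626 -0.2466  0.04  ]
trigRL [ 0.4013 -0.2304  0.04  ]
trigFR [ 0.4622 -0.2595  0.04  ]
trigRR [ 0.3985 -0.2435  0.04  ]
gripFR [ 0.4536 -0.3004  0.04  ]
gripRR [ 0.3861 -0.2848  0.04  ]
whet [0.5055 0.3344 0.014 ]
[[ 91  90  90  90  90  95  95  96  92  91  89  88  90  89  90  89]
 [ 91  93  90  91  88  90  90  91  89  86  86  88  86  87  87  82]
 [ 89  89  82  80  83  74  77  77  75  71  70  68  65  65  65  67]
 [ 66  65  67  67  66  65  65  67  64  65  66  65  65  64  64  66]
 [ 66  66  67  66  66  66  66  65  66  67  67  66  66  67  67  66]
 [ 65  70  67  66  68 
[... 819 characters left out ...]
  88  93  98  95  96  97  98]
 [ 97  99 106 105  97  89  89  96  92  92 101 105 101  98  98  99]
 [ 98  98 105 107 106 100  93 109 101 107 107 108 107 107 106 105]
 [ 97  97 105 107 106 106  97 109 106 107 107 107 108 107 106 106]
 [ 95  95 104 106 104 107 100 104 104 104 107 107 107 107 106 107]
 [ 95  96 105 106 105 106 105 101 105 106 107 106 107 108 106 107]
 [ 94  97 104 106 105 106 106 106 106 106 107 108 108 108 108 108]
 [ 94  95 105 106 106 107 107 108 107 108 107 107 105 107 106 106]
 [ 93  94 103 104 102 102 101 103 101  98  95  94  88  86  79  77]
 [ 78  70  71  74  71  68  67  65  66  66  65  67  67  68  67  67]
 [ 51  50  56  60  66  66  68  66  67  66  66  66  68  69  67  69]]
```

Reacher grip is at about (0.426, -0.264) with heading -14.5°; trigger and jaw tips agree within 1 mm. I'll start moving toward it and enhance the view of the clamp.

Run:
```python
from h import *
im=cv2.imread("pics/top0.png")
a=crop(im,278,122,50,50,12).astype(float); a=np.clip((a-60)*4.5,0,255).astype(np.uint8)
cv2.imwrite("pics/c2.png",a)
```

```text
(no output)
```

View pics/c2.png

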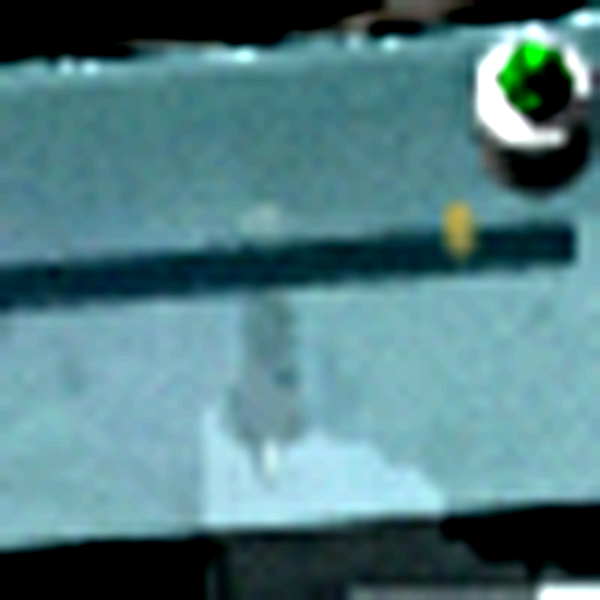

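Emit:
move_arm:
  targets:
    - {"dx": 0.8, "dy": 1, "rz": -0.095}
    - {"dx": 0.8, "dy": 1, "rz": -0.095}
    - {"dx": 0.8, "dy": 1, "rz": -0.095}
    - {"dx": 0.8, "dy": 1, "rz": -0.095}
    - {"dx": 0.8, "dy": 1, "rz": -0.095}
    - {"dx": 0.8, "dy": 1, "rz": -0.095}
    - {"dx": 0.8, "dy": 1, "rz": -0.095}
    - {"dx": 0.8, "dy": 1, "rz": -0.095}
    - {"dx": 0.8, "dy": 1, "rz": -0.095}
    - {"dx": 0.8, "dy": 1, "rz": -0.095}
  claw: 100

```text
schema error: expected keys dx, dy, dz, rx, ry, rz
```

Emit:
move_arm:
  targets:
    - {"dx": 0.3, "dy": 0.37, "dz": -0.6}
    - {"dx": 0.3, "dy": 0.37, "dz": -0.6}
    - {"dx": 0.3, "dy": 0.37, "dz": -0.6}
    - {"dx": 0.3, "dy": 0.37, "dz": -0.6}
    - {"dx": 0.3, "dy": 0.37, "dz": -0.6}
    - {"dx": 0.3, "dy": 0.37, "dz": -0.6}
    - {"dx": 0.3, "dy": 0.37, "dz": -0.6}
    - {"dx": 0.3, "dy": 0.37, "dz": -0.6}
    - {"dx": 0.3, "dy": 0.37, "dz": -0.6}
    - {"dx": 0.3, "dy": 0.37, "dz": -0.6}

```text
schema error: expected keys dx, dy, dz, rx, ry, rz
```

The clamp shows under the roof from its rear light end at crop (265,200) to its front end at (268,475), nearly vertical in the image. I'll resend the moves with all six keys.

Run:
```python
from h import *
np.set_printoptions(precision=4,suppress=True)
C=lambda x,y:ray("top",278+x/12-.45,122+y/12-.45,.007)
a,b=C(265,200),C(268,475); c=(a+b)/2
for r in (a,b): print(r)
print(np.linalg.norm(a-b),np.degrees(np.arctan2(*(a-b)[1::-1])))
O=np.array([.6287,.0872])+[.0012,.0012];yaw=np.radians(2.72);R=np.array([[np.cos(yaw),np.sin(yaw)],[-np.sin(yaw),np.cos(yaw)]])
for p in(a,b,c): print(R@(p[:2]-O))
print("block front edges",C(232,430),C(300,430), "rear", C(248,300),C(297,300))
```

```text
[0.7163 0.0651 0.007 ]
[0.654  0.0658 0.007 ]
0.062313765390178286 -0.6526272126865056
[ 0.0852 -0.0274]
[ 0.023  -0.0237]
[ 0.0541 -0.0255]
block front edges [0.6644 0.0735 0.007 ] [0.6639 0.0586 0.007 ] rear [0.6937 0.0694 0.007 ] [0.6933 0.0586 0.007 ]
```

Emit:
move_arm:
  targets:
    - {"dx": 0.8, "dy": 1, "dz": 0, "rx": 0, "ry": 0, "rz": -0.095}
    - {"dx": 0.8, "dy": 1, "dz": 0, "rx": 0, "ry": 0, "rz": -0.095}
    - {"dx": 0.8, "dy": 1, "dz": 0, "rx": 0, "ry": 0, "rz": -0.095}
    - {"dx": 0.8, "dy": 1, "dz": 0, "rx": 0, "ry": 0, "rz": -0.095}
    - {"dx": 0.8, "dy": 1, "dz": 0, "rx": 0, "ry": 0, "rz": -0.095}
    - {"dx": 0.8, "dy": 1, "dz": 0, "rx": 0, "ry": 0, "rz": -0.095}
    - {"dx": 0.8, "dy": 1, "dz": 0, "rx": 0, "ry": 0, "rz": -0.095}
    - {"dx": 0.8, "dy": 1, "dz": 0, "rx": 0, "ry": 0, "rz": -0.095}
    - {"dx": 0.8, "dy": 1, "dz": 0, "rx": 0, "ry": 0, "rz": -0.095}
    - {"dx": 0.8, "dy": 1, "dz": 0, "rx": 0, "ry": 0, "rz": -0.095}
  claw: 100

```text
t: 1.35
tcp_pos: [0.3519, -0.3552, 0.231]
tool_rot: [0.992, -0.127, -0.0, -0.0]
force: [0.8, 0.1, -0.4]
finger_gap: 1.001
gripper_force: 0.0
```

Emit:
move_arm:
  targets:
    - {"dx": 0.3, "dy": 0.365, "dz": -0.6, "rx": 0, "ry": 0, "rz": 0}
    - {"dx": 0.3, "dy": 0.365, "dz": -0.6, "rx": 0, "ry": 0, "rz": 0}
    - {"dx": 0.3, "dy": 0.365, "dz": -0.6, "rx": 0, "ry": 0, "rz": 0}
    - {"dx": 0.3, "dy": 0.365, "dz": -0.6, "rx": 0, "ry": 0, "rz": 0}
    - {"dx": 0.3, "dy": 0.365, "dz": -0.6, "rx": 0, "ry": 0, "rz": 0}
    - {"dx": 0.3, "dy": 0.365, "dz": -0.6, "rx": 0, "ry": 0, "rz": 0}
    - {"dx": 0.3, "dy": 0.365, "dz": -0.6, "rx": 0, "ry": 0, "rz": 0}
    - {"dx": 0.3, "dy": 0.365, "dz": -0.6, "rx": 0, "ry": 0, "rz": 0}
    - {"dx": 0.3, "dy": 0.365, "dz": -0.6, "rx": 0, "ry": 0, "rz": 0}
    - {"dx": 0.3, "dy": 0.365, "dz": -0.6, "rx": 0, "ry": 0, "rz": 0}

```text
t: 2.6
tcp_pos: [0.427, -0.2645, 0.0803]
tool_rot: [0.992, -0.126, 0.0, 0.0]
force: [0.4, 0.4, -0.7]
finger_gap: 0.999
gripper_force: 0.0
```

Run:
```python
from h import *
s=sensors.sense();print(s["t"],s["tcp_pos"],s["tool_rot"])
t=cams.snapshot("top")[:,:,::-1];d=cams.snapshot("side")[:,:,::-1]
o=np.zeros((480,800,3),np.uint8)
a=crop(t,400,170,100,110,4);b=crop(d,370,130,95,95,4);o[:440,:400]=a;o[:380,410:790]=b
cv2.imwrite("pics/c3.png",o)
```

```text
2.6 [ 0.42704619 -0.26453643  0.08031603] [ 9.92036074e-01 -1.25954069e-01  2.78232066e-05  1.56308344e-05]
```

View pics/c3.png

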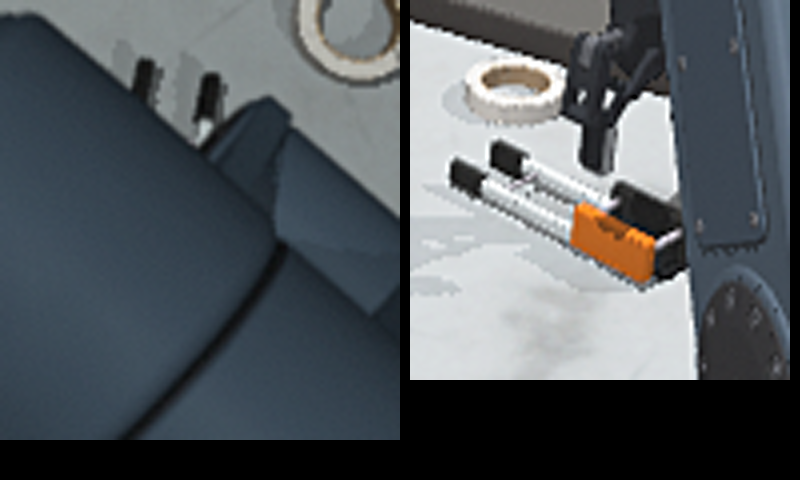

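The side view shows the fingers above the handle and the reacher unmoved. I'll descend straight down.

Emit:
move_arm:
  targets:
    - {"dx": 0, "dy": 0, "dz": -0.4, "rx": 0, "ry": 0, "rz": 0}
    - {"dx": 0, "dy": 0, "dz": -0.4, "rx": 0, "ry": 0, "rz": 0}
    - {"dx": 0, "dy": 0, "dz": -0.4, "rx": 0, "ry": 0, "rz": 0}
    - {"dx": 0, "dy": 0, "dz": -0.4, "rx": 0, "ry": 0, "rz": 0}
    - {"dx": 0, "dy": 0, "dz": -0.4, "rx": 0, "ry": 0, "rz": 0}
    - {"dx": 0, "dy": 0, "dz": -0.3, "rx": 0, "ry": 0, "rz": 0}
    - {"dx": 0, "dy": 0, "dz": -0.3, "rx": 0, "ry": 0, "rz": 0}
    - {"dx": 0, "dy": 0, "dz": -0.3, "rx": 0, "ry": 0, "rz": 0}
    - {"dx": 0, "dy": 0, "dz": 0, "rx": 0, "ry": 0, "rz": 0}
    - {"dx": 0, "dy": 0, "dz": 0, "rx": 0, "ry": 0, "rz": 0}

```text
t: 3.95
tcp_pos: [0.4266, -0.2652, 0.0089]
tool_rot: [0.992, -0.126, 0.0, 0.0]
force: [1.1, 0.4, 0.1]
finger_gap: 0.996
gripper_force: 0.0
```

Emit:
move_arm:
  targets:
    - {"dx": 0, "dy": 0, "dz": 0, "rx": 0, "ry": 0, "rz": 0}
    - {"dx": 0, "dy": 0, "dz": 0, "rx": 0, "ry": 0, "rz": 0}
    - {"dx": 0, "dy": 0, "dz": 0, "rx": 0, "ry": 0, "rz": 0}
    - {"dx": 0, "dy": 0, "dz": 0, "rx": 0, "ry": 0, "rz": 0}
    - {"dx": 0, "dy": 0, "dz": 0, "rx": 0, "ry": 0, "rz": 0}
    - {"dx": 0, "dy": 0, "dz": 0, "rx": 0, "ry": 0, "rz": 0}
    - {"dx": 0, "dy": 0, "dz": 0, "rx": 0, "ry": 0, "rz": 0}
    - {"dx": 0, "dy": 0, "dz": 0, "rx": 0, "ry": 0, "rz": 0}
    - {"dx": 0, "dy": 0, "dz": 0, "rx": 0, "ry": 0, "rz": 0}
    - {"dx": 0, "dy": 0, "dz": 0, "rx": 0, "ry": 0, "rz": 0}
  claw: 61
  newtons: 28

```text
t: 5.2
tcp_pos: [0.4267, -0.266, 0.0094]
tool_rot: [0.992, -0.126, 0.001, 0.001]
force: [-3.2, -2.5, 5.7]
finger_gap: 0.614
gripper_force: 10.0
```

Holding at 10 N with about 2 mm of squeeze. Lift 1 mm and slide over, in line with the clamp and well short of the mouth.

Emit:
move_arm:
  targets:
    - {"dx": 0, "dy": 0.2, "dz": 0.04, "rx": 0, "ry": 0, "rz": 0.01}
    - {"dx": 0, "dy": 0.5, "dz": 0, "rx": 0, "ry": 0, "rz": 0.05}
    - {"dx": 0, "dy": 0.7, "dz": 0, "rx": 0, "ry": 0, "rz": 0.05}
    - {"dx": 0, "dy": 0.7, "dz": 0, "rx": 0, "ry": 0, "rz": 0.05}
    - {"dx": 0, "dy": 0.7, "dz": 0, "rx": 0, "ry": 0, "rz": 0.05}
    - {"dx": 0, "dy": 0.7, "dz": 0, "rx": 0, "ry": 0, "rz": 0.05}
    - {"dx": 0, "dy": 0.7, "dz": 0, "rx": 0, "ry": 0, "rz": 0.05}
    - {"dx": 0, "dy": 0.7, "dz": 0, "rx": 0, "ry": 0, "rz": 0.05}
    - {"dx": 0, "dy": 0.7, "dz": 0, "rx": 0, "ry": 0, "rz": 0.05}
    - {"dx": 0, "dy": 0.7, "dz": 0, "rx": 0, "ry": 0, "rz": 0.05}

```text
t: 6.45
tcp_pos: [0.4265, -0.1064, 0.0098]
tool_rot: [1.0, -0.005, 0.0, 0.0]
force: [-0.1, -0.7, -2.8]
finger_gap: 0.612
gripper_force: 8.2
```

Emit:
move_arm:
  targets:
    - {"dx": 0, "dy": 0.8, "dz": 0, "rx": 0, "ry": 0, "rz": 0}
    - {"dx": 0, "dy": 0.8, "dz": 0, "rx": 0, "ry": 0, "rz": 0}
    - {"dx": 0, "dy": 0.8, "dz": 0, "rx": 0, "ry": 0, "rz": 0}
    - {"dx": 0, "dy": 0.8, "dz": 0, "rx": 0, "ry": 0, "rz": 0}
    - {"dx": 0, "dy": 0.8, "dz": 0, "rx": 0, "ry": 0, "rz": 0}
    - {"dx": 0, "dy": 0.8, "dz": 0, "rx": 0, "ry": 0, "rz": 0}
    - {"dx": 0, "dy": 0.8, "dz": 0, "rx": 0, "ry": 0, "rz": 0}
    - {"dx": 0, "dy": 0.8, "dz": 0, "rx": 0, "ry": 0, "rz": 0}
    - {"dx": 0, "dy": 0.56, "dz": 0, "rx": 0, "ry": 0, "rz": 0}
    - {"dx": 0, "dy": 0, "dz": 0, "rx": 0, "ry": 0, "rz": 0}

```text
t: 7.7
tcp_pos: [0.4263, 0.0674, 0.0098]
tool_rot: [1.0, -0.005, 0.0, 0.0]
force: [-0.1, 0.7, -2.1]
finger_gap: 0.615
gripper_force: 8.2
```

Run:
```python
from h import *
s=sensors.sense();print(s["t"],s["tcp_pos"],s["tool_rot"],s["force"])
t=cams.snapshot("top")[:,:,::-1];d=cams.snapshot("side")[:,:,::-1]
cv2.imwrite("pics/t4.png",t);cv2.imwrite("pics/s4.png",d)
o=np.zeros((600,800,3),np.uint8)
a=crop(t,240,110,100,140,4);b=crop(d,220,170,98,130,4);o[:560,:400]=a;o[:520,405:797]=b
cv2.imwrite("pics/c4.png",o)
```

```text
7.7 [0.42629638 0.06738024 0.00984375] [ 9.99989120e-01 -4.66475972e-03  1.24399648e-05  9.44661129e-06] [-0.13427455  0.69290175 -2.09253341]
```

View pics/c4.png

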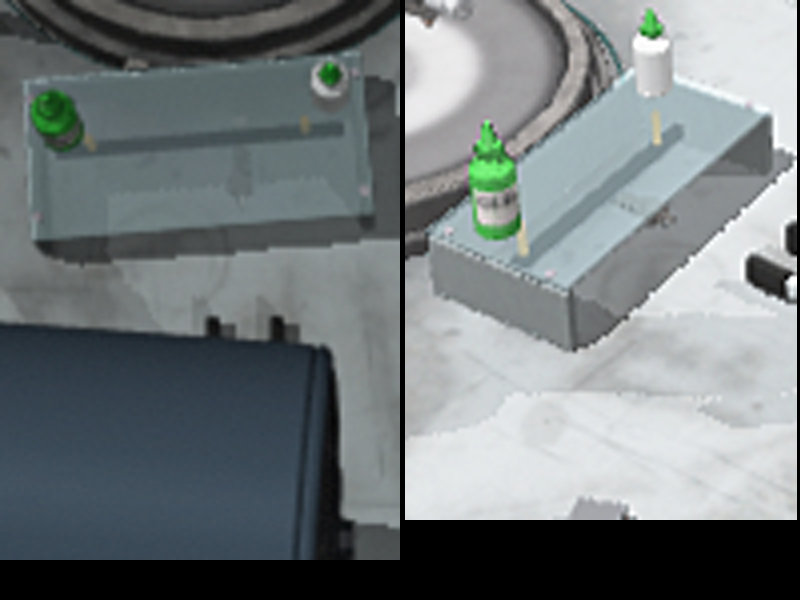

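The jaw tips are visible at crop (213,318) and (276,318) in the top view, with the clamp ahead at (239,175). I'll measure the offset.

Run:
```python
from h import *
np.set_printoptions(precision=4,suppress=True)
P=lambda x,y,z:ray("top",240+x/4-.4,110+y/4-.4,z)
print(P(213,318,.022),P(276,318,.022))
im=cv2.imread("pics/t4.png").astype(int).sum(2)//3
print(im[186:198,286:318])
```

```text
[0.5772 0.0848 0.022 ] [0.5759 0.0443 0.022 ]
[[138 138 122 119 120 123 138 142 141 140 140 141 139 138 134 132 132 134
  121 117 114 116 126 129 125 123 123 126 129 127 127 137]
 [135 137 124 123 125 127 127 143 143 142 139 141 138 136 135 132 133 134
  121 118 118 116 118 130 127 124 120 124 126 128 133 136]
 [139 141 126 125 126 123 119 133 137 144 140 138 134 132 131 132 131 130
  113 112 113 110 106 111 119 127 121 120 126 131 137 137]
 [142 143 126 126 127  94  53  53  80 139 140 136 136 135 130 124 125 126
  110 110 110  83  37  35  66 123 121 121 127 131 137 139]
 [143 141 125 126 127  75  24  16  39 131 131 128 126 132 126 121 122 125
  110 111 112  69  27  12  35 115 117 117 121 130 133 135]
 [144 143 128 126 128  74  24  19  20  66  78  74  77 128 126 121 123 122
  108 107 110  70  27  19  18  57  67  68  84 127 132 133]
 [141 142 130 131 131  78  27  22  21  58  74  70  72 126 126 124 126 125
  110 110 110  71  29  23  23  50  63  63  70 129 135 133]
 [110 123 122 121 123  74  33  21  25  56  74  69  74 124 124 124 129 127
  112 113 113  72  28  22  22  53  67  64  70 129 135 135]
 [ 42  47  48  47  51  37  33  35  32  40  52  53  60  98  98 104 120 121
  108 109 108  67  30  23  24  51  67  65  74 128 138 139]
 [ 40  38  37  38  40  40  40  43  42  40  42  40  39  45  42  43  49  46
   45  55  57  37  31  30  31  40  57  56  68 106 128 132]
 [ 45  46  45  44  47  47  43  44  43  44  43  42  41  41  41  39  39  39
   38  40  40  39  42  42  40  40  43  39  37  44  49  51]
 [ 47  49  48  47  47  46  49  47  47  48  48  45  45  44  47  46  45  45
   44  43  45  45  41  44  44  44  44  43  42  41  38  33]]
```

Tip midline y≈0.064 against clamp y≈0.065, and the heading matches. Insert 109 mm.

Emit:
move_arm:
  targets:
    - {"dx": 0.3, "dy": 0.04, "dz": 0, "rx": 0, "ry": 0, "rz": 0}
    - {"dx": 0.4, "dy": 0, "dz": 0, "rx": 0, "ry": 0, "rz": 0}
    - {"dx": 0.5, "dy": 0, "dz": 0, "rx": 0, "ry": 0, "rz": 0}
    - {"dx": 0.5, "dy": 0, "dz": 0, "rx": 0, "ry": 0, "rz": 0}
    - {"dx": 0.5, "dy": 0, "dz": 0, "rx": 0, "ry": 0, "rz": 0}
    - {"dx": 0.5, "dy": 0, "dz": 0, "rx": 0, "ry": 0, "rz": 0}
    - {"dx": 0.4, "dy": 0, "dz": 0, "rx": 0, "ry": 0, "rz": 0}
    - {"dx": 0.4, "dy": 0, "dz": 0, "rx": 0, "ry": 0, "rz": 0}
    - {"dx": 0.3, "dy": 0, "dz": 0, "rx": 0, "ry": 0, "rz": 0}
    - {"dx": 0.2, "dy": 0, "dz": 0, "rx": 0, "ry": 0, "rz": 0}

```text
t: 9.05
tcp_pos: [0.5268, 0.0674, 0.0098]
tool_rot: [1.0, -0.006, -0.0, 0.0]
force: [-0.3, -0.2, -1.1]
finger_gap: 0.61
gripper_force: 8.2
```

Run:
```python
from h import *
s=sensors.sense();print(s["t"],s["tcp_pos"],s["force"])
t=cams.snapshot("top")[:,:,::-1]
cv2.imwrite("pics/t5.png",t)
a=crop(t,265,120,80,75,10).astype(float); cv2.imwrite("pics/c5.png",np.clip((a-20)*2,0,255).astype(np.uint8)[:600])
```

```text
9.05 [0.52684694 0.06744092 0.00976672] [-0.25313039 -0.20347212 -1.13773073]
```

View pics/c5.png

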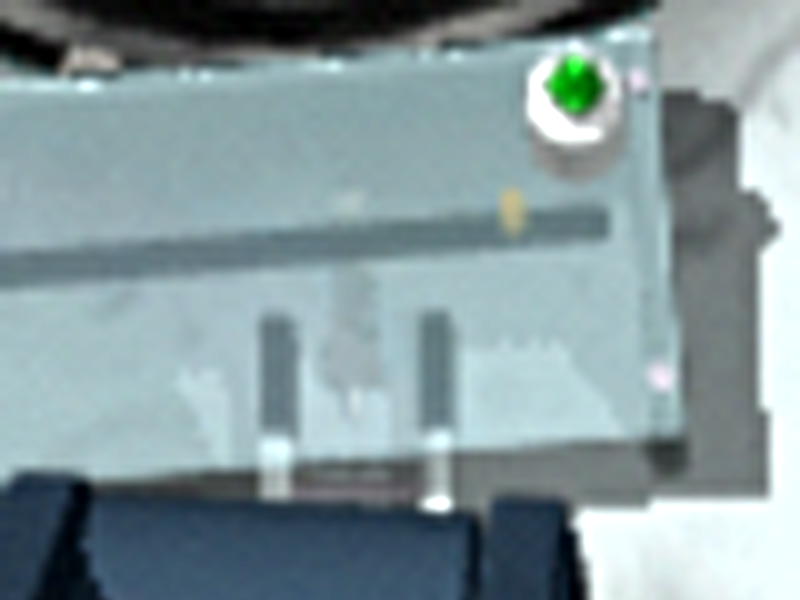

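The jaws straddle the clamp, with their midline at crop 358 against the clamp's 352–355. That calls for about 1.5 mm of +y, and there is about 12 mm free before the bar. Advance 10 mm, then squeeze with 29 N.

Emit:
move_arm:
  targets:
    - {"dx": 0.1, "dy": 0.06, "dz": 0, "rx": 0, "ry": 0, "rz": 0}
    - {"dx": 0.1, "dy": 0, "dz": 0, "rx": 0, "ry": 0, "rz": 0}
    - {"dx": 0.1, "dy": 0, "dz": 0, "rx": 0, "ry": 0, "rz": 0}
    - {"dx": 0.1, "dy": 0, "dz": 0, "rx": 0, "ry": 0, "rz": 0}
    - {"dx": 0, "dy": 0, "dz": 0, "rx": 0, "ry": 0, "rz": 0}
    - {"dx": 0, "dy": 0, "dz": 0, "rx": 0, "ry": 0, "rz": 0}
    - {"dx": 0, "dy": 0, "dz": 0, "rx": 0, "ry": 0, "rz": 0}
    - {"dx": 0, "dy": 0, "dz": 0, "rx": 0, "ry": 0, "rz": 0}
    - {"dx": 0, "dy": 0, "dz": 0, "rx": 0, "ry": 0, "rz": 0}
    - {"dx": 0, "dy": 0, "dz": 0, "rx": 0, "ry": 0, "rz": 0}

```text
t: 10.35
tcp_pos: [0.5365, 0.0689, 0.0098]
tool_rot: [1.0, -0.006, -0.0, -0.0]
force: [-0.1, -0.2, -1.1]
finger_gap: 0.613
gripper_force: 8.2
```

Emit:
move_arm:
  targets:
    - {"dx": 0, "dy": 0, "dz": 0, "rx": 0, "ry": 0, "rz": 0}
    - {"dx": 0, "dy": 0, "dz": 0, "rx": 0, "ry": 0, "rz": 0}
    - {"dx": 0, "dy": 0, "dz": 0, "rx": 0, "ry": 0, "rz": 0}
    - {"dx": 0, "dy": 0, "dz": 0, "rx": 0, "ry": 0, "rz": 0}
    - {"dx": 0, "dy": 0, "dz": 0, "rx": 0, "ry": 0, "rz": 0}
    - {"dx": 0, "dy": 0, "dz": 0, "rx": 0, "ry": 0, "rz": 0}
    - {"dx": 0, "dy": 0, "dz": 0, "rx": 0, "ry": 0, "rz": 0}
    - {"dx": 0, "dy": 0, "dz": 0, "rx": 0, "ry": 0, "rz": 0}
    - {"dx": 0, "dy": 0, "dz": 0, "rx": 0, "ry": 0, "rz": 0}
    - {"dx": 0, "dy": 0, "dz": 0, "rx": 0, "ry": 0, "rz": 0}
  claw: 45
  newtons: 29

```text
t: 11.6
tcp_pos: [0.5373, 0.0669, 0.0116]
tool_rot: [1.0, -0.005, 0.001, 0.001]
force: [-2.1, -8.8, 9.9]
finger_gap: 0.454
gripper_force: 14.5
```

The fingers' swing presses the reacher down, and the -y jaw touches first. Relieve with +2 mm z and -2 mm y, then close at the set force.

Emit:
move_arm:
  targets:
    - {"dx": 0, "dy": -0.04, "dz": 0.04, "rx": 0, "ry": 0, "rz": 0}
    - {"dx": 0, "dy": -0.04, "dz": 0.03, "rx": 0, "ry": 0, "rz": 0}
    - {"dx": 0, "dy": 0, "dz": 0, "rx": 0, "ry": 0, "rz": 0}
    - {"dx": 0, "dy": 0, "dz": 0, "rx": 0, "ry": 0, "rz": 0}
    - {"dx": 0, "dy": 0, "dz": 0, "rx": 0, "ry": 0, "rz": 0}
    - {"dx": 0, "dy": 0, "dz": 0, "rx": 0, "ry": 0, "rz": 0}
    - {"dx": 0, "dy": 0, "dz": 0, "rx": 0, "ry": 0, "rz": 0}
    - {"dx": 0, "dy": 0, "dz": 0, "rx": 0, "ry": 0, "rz": 0}
    - {"dx": 0, "dy": 0, "dz": 0, "rx": 0, "ry": 0, "rz": 0}
    - {"dx": 0, "dy": 0, "dz": 0, "rx": 0, "ry": 0, "rz": 0}

```text
t: 12.85
tcp_pos: [0.5367, 0.0669, 0.0116]
tool_rot: [1.0, -0.006, 0.0, 0.0]
force: [-0.0, -1.2, 2.4]
finger_gap: 0.454
gripper_force: 10.8
```

Run:
```python
from h import *
s=sensors.sense();print(s["t"],s["tcp_pos"],s["force"],s["gripper_force"])
t=cams.snapshot("top")[:,:,::-1]
cv2.imwrite("pics/t6.png",t)
a=crop(t,265,120,80,60,10).astype(float); cv2.imwrite("pics/c6.png",np.clip((a-20)*2,0,255).astype(np.uint8)[:600])
```

```text
12.85 [0.53671265 0.06689608 0.01163197] [-0.01934764 -1.20657068  2.44877635] 10.835824459791183
```

View pics/c6.png

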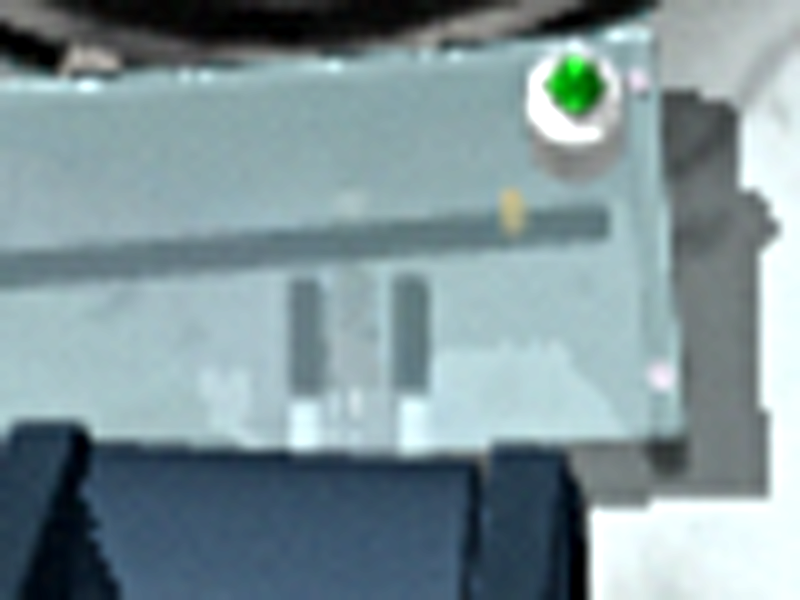

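The jaws sit either side of the clamp: inner faces at 322 and 393, clamp from 327 to 380, tips just short of the bar. Now the firm squeeze.

Emit:
move_arm:
  targets:
    - {"dx": 0, "dy": 0.03, "dz": 0.02, "rx": 0, "ry": 0, "rz": 0}
    - {"dx": 0, "dy": 0, "dz": 0.02, "rx": 0, "ry": 0, "rz": 0}
    - {"dx": 0, "dy": 0, "dz": 0.02, "rx": 0, "ry": 0, "rz": 0}
    - {"dx": 0, "dy": 0, "dz": 0, "rx": 0, "ry": 0, "rz": 0}
    - {"dx": 0, "dy": 0, "dz": 0, "rx": 0, "ry": 0, "rz": 0}
    - {"dx": 0, "dy": 0, "dz": 0, "rx": 0, "ry": 0, "rz": 0}
    - {"dx": 0, "dy": 0, "dz": 0, "rx": 0, "ry": 0, "rz": 0}
    - {"dx": 0, "dy": 0, "dz": 0, "rx": 0, "ry": 0, "rz": 0}
    - {"dx": 0, "dy": 0, "dz": 0, "rx": 0, "ry": 0, "rz": 0}
    - {"dx": 0, "dy": 0, "dz": 0, "rx": 0, "ry": 0, "rz": 0}
  claw: 20
  newtons: 29

```text
t: 14.15
tcp_pos: [0.5368, 0.0676, 0.0131]
tool_rot: [1.0, -0.006, 0.0, 0.0]
force: [4.0, -3.1, -2.8]
finger_gap: 0.334
gripper_force: 28.8
```

Grip force 28.8 N. Begin drawing slowly.

Emit:
move_arm:
  targets:
    - {"dx": -0.1, "dy": 0, "dz": 0, "rx": 0, "ry": 0, "rz": 0}
    - {"dx": -0.15, "dy": 0, "dz": 0, "rx": 0, "ry": 0, "rz": 0}
    - {"dx": -0.15, "dy": 0, "dz": 0, "rx": 0, "ry": 0, "rz": 0}
    - {"dx": -0.15, "dy": 0, "dz": 0, "rx": 0, "ry": 0, "rz": 0}
    - {"dx": -0.15, "dy": 0, "dz": 0, "rx": 0, "ry": 0, "rz": 0}
    - {"dx": -0.15, "dy": 0, "dz": 0, "rx": 0, "ry": 0, "rz": 0}
    - {"dx": -0.15, "dy": 0, "dz": 0, "rx": 0, "ry": 0, "rz": 0}
    - {"dx": -0.1, "dy": 0, "dz": 0, "rx": 0, "ry": 0, "rz": 0}
    - {"dx": -0.1, "dy": 0, "dz": 0, "rx": 0, "ry": 0, "rz": 0}
    - {"dx": 0, "dy": 0, "dz": 0, "rx": 0, "ry": 0, "rz": 0}

```text
t: 15.4
tcp_pos: [0.5058, 0.0677, 0.013]
tool_rot: [1.0, -0.006, -0.001, -0.0]
force: [0.1, 0.4, -0.3]
finger_gap: 0.328
gripper_force: 28.9
```

Run:
```python
from h import *
t=cams.snapshot("top")[:,:,::-1]
cv2.imwrite("pics/t7.png",t)
a=crop(t,265,120,80,75,8).astype(float); cv2.imwrite("pics/c7.png",np.clip((a-20)*2,0,255).astype(np.uint8)[:600])
```

```text
(no output)
```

View pics/c7.png

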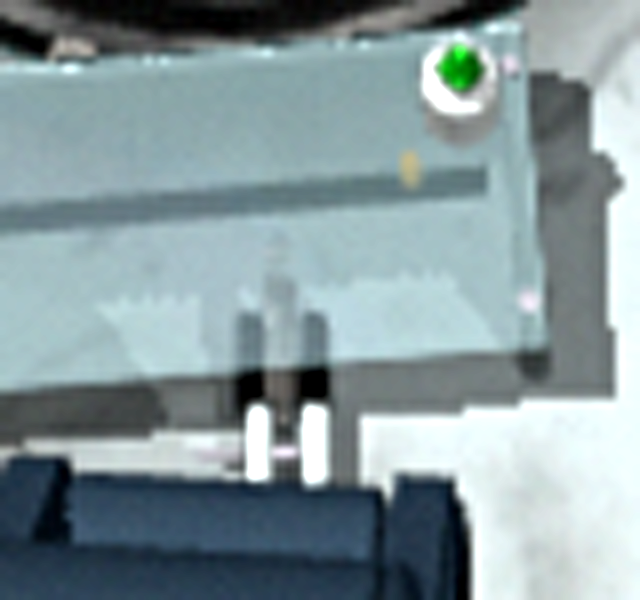

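The clamp is held in the jaws and clear of the bar. Draw it the rest of the way, 87 mm.

Emit:
move_arm:
  targets:
    - {"dx": -0.2, "dy": 0, "dz": 0, "rx": 0, "ry": 0, "rz": 0}
    - {"dx": -0.4, "dy": 0, "dz": 0, "rx": 0, "ry": 0, "rz": 0}
    - {"dx": -0.45, "dy": 0, "dz": 0, "rx": 0, "ry": 0, "rz": 0}
    - {"dx": -0.45, "dy": 0, "dz": 0, "rx": 0, "ry": 0, "rz": 0}
    - {"dx": -0.45, "dy": 0, "dz": 0, "rx": 0, "ry": 0, "rz": 0}
    - {"dx": -0.45, "dy": 0, "dz": 0, "rx": 0, "ry": 0, "rz": 0}
    - {"dx": -0.45, "dy": 0, "dz": 0, "rx": 0, "ry": 0, "rz": 0}
    - {"dx": -0.35, "dy": 0, "dz": 0, "rx": 0, "ry": 0, "rz": 0}
    - {"dx": -0.2, "dy": 0, "dz": 0, "rx": 0, "ry": 0, "rz": 0}
    - {"dx": -0.1, "dy": 0, "dz": -0.03, "rx": 0, "ry": 0, "rz": 0}

```text
t: 16.7
tcp_pos: [0.4198, 0.0676, 0.0126]
tool_rot: [1.0, -0.006, 0.001, 0.0]
force: [3.2, 1.7, 10.9]
finger_gap: 0.328
gripper_force: 28.4
```

Emit:
move_arm:
  targets:
    - {"dx": 0, "dy": 0, "dz": -0.03, "rx": 0, "ry": 0, "rz": 0}
    - {"dx": 0, "dy": 0, "dz": 0, "rx": 0, "ry": 0, "rz": 0}
    - {"dx": 0, "dy": 0, "dz": 0, "rx": 0, "ry": 0, "rz": 0}
    - {"dx": 0, "dy": 0, "dz": 0, "rx": 0, "ry": 0, "rz": 0}
    - {"dx": 0, "dy": 0, "dz": 0, "rx": 0, "ry": 0, "rz": 0}
    - {"dx": 0, "dy": 0, "dz": 0, "rx": 0, "ry": 0, "rz": 0}
    - {"dx": 0, "dy": 0, "dz": 0, "rx": 0, "ry": 0, "rz": 0}
    - {"dx": 0, "dy": 0, "dz": 0, "rx": 0, "ry": 0, "rz": 0}
    - {"dx": 0, "dy": 0, "dz": 0, "rx": 0, "ry": 0, "rz": 0}
    - {"dx": 0, "dy": 0, "dz": 0, "rx": 0, "ry": 0, "rz": 0}
  claw: 60

```text
t: 17.95
tcp_pos: [0.419, 0.0677, 0.0116]
tool_rot: [1.0, -0.006, 0.0, -0.0]
force: [0.1, -0.1, -2.5]
finger_gap: 0.601
gripper_force: 8.3
```

Emit:
move_arm:
  targets:
    - {"dx": 0, "dy": 0, "dz": 0, "rx": 0, "ry": 0, "rz": 0}
    - {"dx": 0, "dy": 0, "dz": 0, "rx": 0, "ry": 0, "rz": 0}
    - {"dx": 0, "dy": 0, "dz": 0, "rx": 0, "ry": 0, "rz": 0}
    - {"dx": 0, "dy": 0, "dz": 0, "rx": 0, "ry": 0, "rz": 0}
    - {"dx": 0, "dy": 0, "dz": 0, "rx": 0, "ry": 0, "rz": 0}
    - {"dx": 0, "dy": 0, "dz": 0, "rx": 0, "ry": 0, "rz": 0}
    - {"dx": 0, "dy": 0, "dz": 0, "rx": 0, "ry": 0, "rz": 0}
    - {"dx": 0, "dy": 0, "dz": 0, "rx": 0, "ry": 0, "rz": 0}
    - {"dx": 0, "dy": 0, "dz": 0, "rx": 0, "ry": 0, "rz": 0}
    - {"dx": 0, "dy": 0, "dz": 0, "rx": 0, "ry": 0, "rz": 0}
  claw: 100

```text
t: 19.2
tcp_pos: [0.419, 0.0677, 0.0116]
tool_rot: [1.0, -0.006, -0.0, -0.0]
force: [-0.3, 0.3, 0.1]
finger_gap: 0.999
gripper_force: 0.0
```

Released. Now straight up, then swing the arm aside and look.

Emit:
move_arm:
  targets:
    - {"dx": 0, "dy": 0, "dz": 0.3, "rx": 0, "ry": 0, "rz": 0}
    - {"dx": 0, "dy": 0, "dz": 0.5, "rx": 0, "ry": 0, "rz": 0}
    - {"dx": 0, "dy": 0, "dz": 0.7, "rx": 0, "ry": 0, "rz": 0}
    - {"dx": 0, "dy": 0, "dz": 0.8, "rx": 0, "ry": 0, "rz": 0}
    - {"dx": 0, "dy": 0, "dz": 0.8, "rx": 0, "ry": 0, "rz": 0}
    - {"dx": 0, "dy": 0, "dz": 0.8, "rx": 0, "ry": 0, "rz": 0}
    - {"dx": 0, "dy": 0, "dz": 0.8, "rx": 0, "ry": 0, "rz": 0}
    - {"dx": 0, "dy": 0, "dz": 0.8, "rx": 0, "ry": 0, "rz": 0}
    - {"dx": 0, "dy": 0, "dz": 0.8, "rx": 0, "ry": 0, "rz": 0}
    - {"dx": 0, "dy": 0, "dz": 0.7, "rx": 0, "ry": 0, "rz": 0}

```text
t: 20.45
tcp_pos: [0.4186, 0.0677, 0.1882]
tool_rot: [1.0, -0.006, 0.001, 0.0]
force: [0.5, 0.1, 0.2]
finger_gap: 0.999
gripper_force: 0.0
```

Emit:
move_arm:
  targets:
    - {"dx": 0, "dy": -1, "dz": 0, "rx": 0, "ry": 0, "rz": 0}
    - {"dx": 0, "dy": -1, "dz": 0, "rx": 0, "ry": 0, "rz": 0}
    - {"dx": 0, "dy": -1, "dz": 0, "rx": 0, "ry": 0, "rz": 0}
    - {"dx": 0, "dy": -1, "dz": 0, "rx": 0, "ry": 0, "rz": 0}
    - {"dx": 0, "dy": -1, "dz": 0, "rx": 0, "ry": 0, "rz": 0}
    - {"dx": 0, "dy": -1, "dz": 0, "rx": 0, "ry": 0, "rz": 0}
    - {"dx": 0, "dy": -1, "dz": 0, "rx": 0, "ry": 0, "rz": 0}
    - {"dx": 0, "dy": -1, "dz": 0, "rx": 0, "ry": 0, "rz": 0}
    - {"dx": 0, "dy": -1, "dz": 0, "rx": 0, "ry": 0, "rz": 0}
    - {"dx": 0, "dy": -1, "dz": 0, "rx": 0, "ry": 0, "rz": 0}

```text
t: 21.7
tcp_pos: [0.4186, -0.1828, 0.1875]
tool_rot: [1.0, -0.006, 0.0, 0.0]
force: [0.5, 1.2, 0.1]
finger_gap: 0.999
gripper_force: 0.0
```

Run:
```python
from h import *
t=cams.snapshot("top")[:,:,::-1];d=cams.snapshot("side")[:,:,::-1]
o=np.zeros((600,800,3),np.uint8)
o[:560,:400]=crop(t,240,110,100,140,4);o[:520,405:797]=crop(d,220,170,98,130,4)
cv2.imwrite("pics/c8.png",o)
```

```text
(no output)
```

View pics/c8.png

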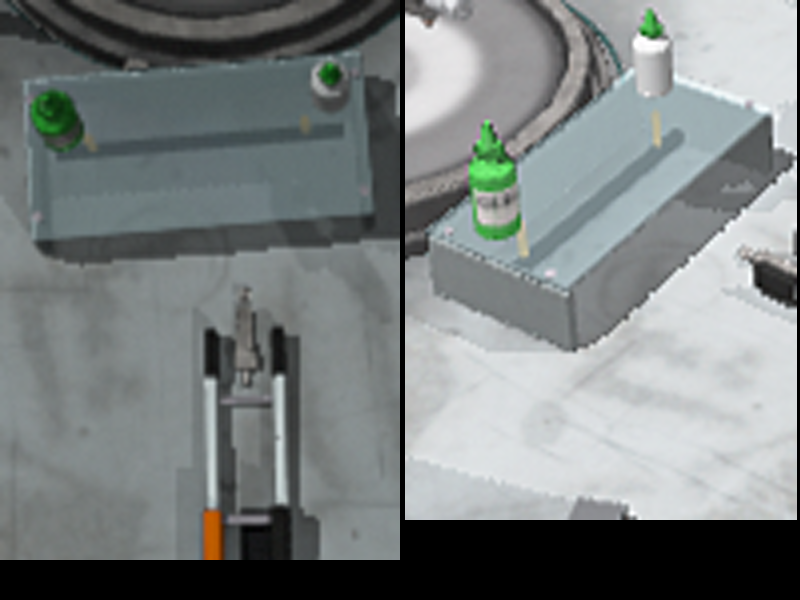

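The clamp lies in front of the stand with its rear end at crop (243,285), beyond the stand front at about 258. The jaws are open and out of the gap, and the bottles haven't moved.

```bash
python3 -c "
from station import order;print(order.sign_off())"
```

```text
the job is handed in; nothing more can be done
None
```

The girdle clamp is out on the worktop in front of the stand, the trigger is released, the reacher lies flat with its jaws out of the gap, and the job is handed in; no verdict came back.

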